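# Hold a plug-in card on the spring pins of a test dock

## Robot

A 6-joint arm with a two-finger parallel gripper is mounted at the origin on the work surface. World frame = base frame: x ahead of the robot, y to its left, z up, the work surface at z = 0. Lengths are in m, angles in rad, forces in N, time in s.
With the tool pointing down it reaches from about 0.35 to 0.925 m from the base axis. Payload 6.4 kg.
Tool frame: the origin (TCP) lies between the finger pads, 19 mm behind the fingertips; this is the grasp point; z points along the fingers, y is the line along which they close (so a half turn about z gives the same grasp; the last joint's range is limited). The gripper opens to 94 mm and grips with 3 to 60 N. Pads are 16 mm wide; open, the fingers measure 119 mm over their backs; the gripper's body (75 mm by 177 mm) begins 78 mm behind the grasp point.
Start: joints at [1.1, 0.245, 1.558, -0, 1.339, -0.174], TCP at [0.19, 0.622, 0.224] pointing down, gripper open.
Joint ranges: [-3.13, 3.13], [-1.02, 2.26], [0.13, 2.54], [-0.95, 4.09], [0.21, 2.88], [-2.74, 2.74]. Speed limits (rad/s): [2.57, 2.57, 3.14, 3.14, 3.14, 3.14].

## Interface

Orientations are given as a unit quaternion [w, x, y, z].
In Python, from cell import readout, read_camera, r, models gives the robot as it stands.
- The arm moves only by the shell command python3 -m creep 'ROWS' [FORCE]. ROWS is JSON, a list of rows, each an object of numbers: "tx", "ty", "tz": the shift along the tool's x, y, z in units of 25 mm (1.0 is 25 mm); "turn": the turn about the tool's z in units of 5 degrees (1.0 is 5 degrees); "grip": the finger opening in mm, from 0 to 94. A call has 1 to 20 rows; each row shifts and turns the commanded pose from where the row before left it, along the tool's axes as they then stand; what a row does not reach is not made up. A row lasts 1/8 s, in which the tool goes at most 62.5 mm and 10.7 degrees, less where a joint would pass 70% of its speed; a pose out of reach is approached as far as the arm can. A call is refused whole if a number of a shift passes 1 or a number of a turn 1, either way. A call with a gripper value outside its range is refused whole. The fingers move at their own pace and stop on an object; FORCE is the grip in N (left out, the last holds). Time passes only in rows, so rows that do not move let the fingers close. It gives the time, the measured TCP pose, the force, the opening and the grip force at its end, in the units of the state.
- readout.read_state(): the state, without advancing time (a new reading comes with each control period).
- read_camera(name): name is "side" or "top" or "wrist"; returns a dict with "img" (400x640x3 uint8, blue, green, red), "range_z" (400x640 float32, m along the optical axis (not along the pixel's ray), 0 where there is no reading), "vfov" (degrees; the focal length in pixels is half the picture's height over the tangent of half this angle, whatever the lens; pixels are square), "cx", "cy" (the principal point, pixels), "R" (3x3) and "t" (3): a world point X has camera coordinates R X + t. Camera axes: x right, y down, z forward; pixel columns grow to the right and rows downward; lengths in m; the calibration is good to about 2 mm. A picture is of the moment at which its call begins.
- r.close_job(): hands the job in; it is judged then, once.
Trained networks look in the newest picture that a camera, given by its name, has taken for a name from the list of things; names that differ only in an ending like _2 or _b are one class to them, and where a whole thing is asked for, a point or a joint stands for the part that bears it (a point fixed in the world has none). Each returns a list of dicts, best first, with "confidence" (0 to 1); they miss things now and then, are a little off and sometimes report something else, mostly with a low value. They report only what shows in the picture. A call takes as long as a camera call. They do not tell look-alikes from the thing itself.
- models.spot_in(camera, target): "point" ([row, column] in pixels, amid what is visible of it).
- models.mark_of(camera, target): "point" ([row, column] in pixels: a listed point, or the origin of a listed thing).
The state is a dict: "t": time; "qpos": joint angles; "dq": joint speeds; "joint_efforts": joint torques, N m; "ee_pos": TCP position; "eef_rot": TCP orientation; "force": force on the tool from outside, world axes, zero at the start; "wrist_torque": the same for the moment, N m; "grip_width": finger opening in m; "grasp_force": force on a finger pad.
Only numpy, scipy, OpenCV 4.12 (cv2) and the standard library are available. Lean on these libraries where they do the work, as an engineer would, in place of code of your own. Each camera call takes 0.05 s, during which the arm holds its last target. There are 200 camera calls.

## Task

A roll of amber tape has been left lying over the slot of the spring-pin test dock: lift it off and set it down flat on the bench without dropping it. Then take the red-capped card out of the card rack, pass it upright, contacts first, down through the slot of the dock and press it onto the spring pins until they are well down (more than half of their 8 mm stroke). Finish holding it there, since the pins push the card back up as soon as it is let go: the program ends with the card still gripped and the pins still pressed, and everything else left where it stands.

Things in the scene. Friction and masses are not known exactly. Their poses are not given: they have to be found in the camera images.
- dock_slot (a point): Centre of the slot's mouth in the dock's top face, 60 mm above the bench; z up, x across the slot (narrow way), y along it. The slot is 10 mm (x) by 62 mm (y), 2 mm more than the card each way; a bright sloped lead-in, 20 x 72 mm at the top face, narrows to it 8 mm below. The tips of the spring pins lie 36 mm below the top face.
- dock: Spring-pin test dock, screwed to the bench: grey housing with a flat black guard plate on top, 90 mm (x) by 130 mm (y), 60 mm high, on an aluminium base plate 110 x 150 x 6 mm. Origin: centre of its underside; the slot is in the middle of its top.
- dock_pins (a joint): How far the carrier of the spring pins inside the slot is pressed down, in m: 0 free, 0.008 on its hard stop. The spring pushes up with 2.7 N at the start of the stroke, 6.3 N half way and 9.9 N at the stop, far more than the card weighs.
- tape_roll: Roll of amber tape on a cardboard core, outer diameter 56 mm, bore 27 mm, 25 mm high, about 60 g, lying flat on the dock's top face over the slot. Origin: centre of its underside, z up along its axis.
- card_red: The card to test: plug-in circuit card with a RED cap, upright in the rack. 8 mm thick (its x), 60 mm wide (y), 90 mm tall (z, up), about 80 g. Origin: centre of its lower edge (black foot with gold contacts). Grip it across the 8 mm on the cap, the solid red top 32 mm; below it a green board sits in a grey frame of the same outline. It fits the dock either way round.
- card_rack: Fixed grey card rack, 176 mm (x) by 88 mm (y), 40 mm high. Origin: centre of its underside. Cards stand on its floor, 8 mm above the bench, at x = -64, 0 and +64 mm, thickness along the rack's x; comb rails along both sides hold their lower 30 mm with 1.5 mm play on each side. Lift cards straight up.
- card_blue: Same card with a BLUE cap, in another place of the rack. Leave it.
- card_white: Same card with a WHITE cap, in another place of the rack. Leave it.
- flux_jar: Green jar, 64 mm across, 65 mm tall. Origin: centre of its underside. Leave it.
- cleaner_bottle: White bottle with a red cap, 48 mm across, 105 mm tall. Origin: centre of its underside. Leave it.
- solder_reel: Reel with blue flanges, 60 mm across, 40 mm tall, standing on a flange. Origin: centre of its underside. Leave it.
- parts_tray: Open white tray with small circuit boards, 120 mm (x) by 170 mm (y), 28 mm high. Origin: centre of its underside. Leave it.
- screwdriver: Screwdriver with an orange handle, about 170 mm long, lying along its x. Leave it.
There are look-alikes about, which are no part of the job. Leave any green or turquoise look-alike of the dock alone.

How it is judged:
On the way, in this order (a step that is already met when the one before it is completed fails the run):
1. the tape roll is lifted off the dock in the gripper (height (world z) of tape_roll above 0.07 m and contact force between the fingers and tape_roll above 0.5 N), for 0.1 s.
2. the tape roll lies flat on the bench, let go (height (world z) of tape_roll below 0.004 m and angle between tape_roll's own z axis and vertical below 0.1 rad and linear speed of tape_roll below 0.02 m/s and contact force between the fingers and tape_roll below 0.1 N), for 0.2 s.
3. the red-capped card is lifted out of the rack in the gripper (height (world z) of card_red above 0.045 m and contact force between the fingers and card_red above 0.5 N), for 0.1 s.
At the end, for the whole second after the job is handed in: Red-capped card upright and still in the slot: foot within 4 mm of its centre, over 38 mm below the top face, tilt under 0.1 and yaw error under 0.08 rad; gripped (over 2 N, TCP less than 10 mm above its top), pins pressed over 4 of 8 mm; tape roll flat and still on the bench, let go (all of step 2 and value of joint dock_pins above 0.004 m and z of card_red in the frame of dock_slot below -0.038 m and horizontal distance between card_red and dock_slot below 0.004 m and angle between card_red's own z axis and vertical below 0.1 rad and angle between the x axis of card_red and the x axis of dock_slot, either way round below 0.08 rad and linear speed of card_red below 0.02 m/s and contact force between the fingers and card_red above 2 N and z of the grasp point in the frame of card_red below 0.1 m); the arm keeps its last pose, push and grip.
It fails at once if the tape roll is dropped or thrown (moves faster than 0.6 m/s out of the fingers) (linear speed of tape_roll above 0.6 m/s and contact force between the fingers and tape_roll below 0.05 N).
It fails at once if another card or any bystander is moved more than 25 mm (distance of any of card_blue, card_white, flux_jar, cleaner_bottle, solder_reel, parts_tray, screwdriver from where it was at the start of the episode above 0.025 m).
It also fails if it takes over 67 s, if anything falls off the work surface, if the arm or the gripper's body presses on something with over 40 N, if the wrist force passes 120 N, or if a joint passes its speed limit or range.

## Working session

There is one attempt and no reset: what is moved stays moved. The work goes in short steps, Python scripts to look and compute and a shell command to move; the robot and the scene stay as the last step left them, time stands still between calls to the robot, and variables do not carry over. Pictures are saved under pics/ and viewed, at most 10 in all, crops included, and the job is handed in when it is done.

```bash
mkdir -p pics
cat > h.py <<'E'
import numpy as np,cv2
from cell import readout,read_camera,r,models
def ray(c,row,col):
    f=200/np.tan(np.radians(c["vfov"])/2)
    return np.array([(col-c["cx"])/f,(row-c["cy"])/f,1.])
def world(c,row,col,z=None):
    d=ray(c,row,col);R=np.array(c["R"]);t=np.array(c["t"])
    if z is None:
        return R.T@(d*c["range_z"][int(round(row)),int(round(col))]-t)
    o=-R.T@t;w=R.T@d
    return o+w*(z-o[2])/w[2]
def cloud(c):
    f=200/np.tan(np.radians(c["vfov"])/2)
    v,u=np.mgrid[:400,:640];Z=c["range_z"]
    P=np.stack([(u-c["cx"])/f*Z,(v-c["cy"])/f*Z,Z],-1)
    return (P-np.array(c["t"]))@np.array(c["R"])
E
python3 - <<'E'
from h import *
np.set_printoptions(precision=4,suppress=True)
s=readout.read_state();print(s)
for n in("top","side"):
    c=read_camera(n);cv2.imwrite(f"pics/{n}0.png",c["img"])
    print(n,c["vfov"],-np.array(c["R"]).T@c["t"])
    for k in["dock_slot","dock","tape_roll","card_red","card_blue","card_white","card_rack","flux_jar","cleaner_bottle","solder_reel","parts_tray","screwdriver"]:
        for d in models.mark_of(n,k)[:2]:
            p=d["point"];print(k,round(d["confidence"],2),np.round(p,0),end=" ")
            try:print(world(c,*p),world(c,*p,z=0.06 if k=="dock_slot" else 0.0))
            except Exception as e:print(e)
E
```

```text
{'t': 0.0, 'qpos': array([ 1.0999,  0.2458,  1.559 ,  0.    ,  1.3387, -0.1741]), 'dq': array([ 0.0021,  0.0003,  0.0013,  0.0013, -0.0001, -0.0005]), 'joint_efforts': array([ -0.0009, -41.5846, -31.4595,   0.0684,   0.0333,  -0.0001]), 'ee_pos': array([0.1898, 0.6211, 0.2232]), 'eef_rot': array([-0.0003,  0.1478,  0.989 , -0.0009]), 'force': array([-0.4891,  0.4172, -0.1252]), 'wrist_torque': array([ 0.0123, -0.0056, -0.0039]), 'grasp_force': 0.0, 'grip_width': 0.09401461267264825}
top 53.8786877947864 [ 0.3509 -0.0055  1.0463]
dock_slot 0.86 [285. 229.] [0.3408 0.2457 0.0612] [0.3407 0.246  0.06  ]
dock_slot 0.79 [207. 232.] [0.5319 0.2351 0.0841] [0.5364 0.2411 0.06  ]
dock 0.59 [215. 232.] [0.5129 0.238  0.0748] [0.5254 0.2568 0.    ]
dock 0.57 [289. 237.] [0.3295 0.2279 0.0519] [0.3284 0.2401 0.    ]
tape_roll 0.67 [210. 224.] [0.5361 0.2747 0.0169] [0.5392 0.2793 0.    ]
card_red 0.79 [215. 409.] [ 0.5085 -0.2148  0.0274] [ 0.5127 -0.2205  0.    ]
card_blue 0.74 [239. 409.] [ 0.4438 -0.2061  0.0499] [ 0.4485 -0.2161  0.    ]
card_blue 0.72 [214. 234.] [0.5166 0.2344 0.0657] [0.
[... 1289 characters left out ...]
ite 0.9 [251. 396.] [ 0.5536 -0.239   0.0364] [ 0.589  -0.2168  0.    ]
card_rack 0.8 [266. 377.] [ 0.487  -0.2388  0.0324] [ 0.5155 -0.2192  0.    ]
flux_jar 0.68 [185. 363.] [ 0.7133 -0.008   0.0227] [0.7397 0.0123 0.    ]
flux_jar 0.38 [161. 251.] [0.529  0.2323 0.0679] [0.5956 0.3192 0.    ]
cleaner_bottle 0.66 [248. 392.] [ 0.5755 -0.2129  0.0133] [ 0.5885 -0.2046 -0.    ]
cleaner_bottle 0.59 [200. 411.] [ 0.7636 -0.1308  0.0106] [ 0.7764 -0.1231  0.    ]
solder_reel 0.85 [231. 449.] [ 0.7295 -0.2695  0.0103] [ 0.7415 -0.2639 -0.    ]
parts_tray 0.78 [162. 326.] [0.7501 0.1648 0.0028] [0.7534 0.1679 0.    ]
screwdriver 0.75 [315. 451.] [ 0.4971 -0.4217  0.0178] [ 0.5127 -0.4153  0.    ]
```

View pics/top0.png

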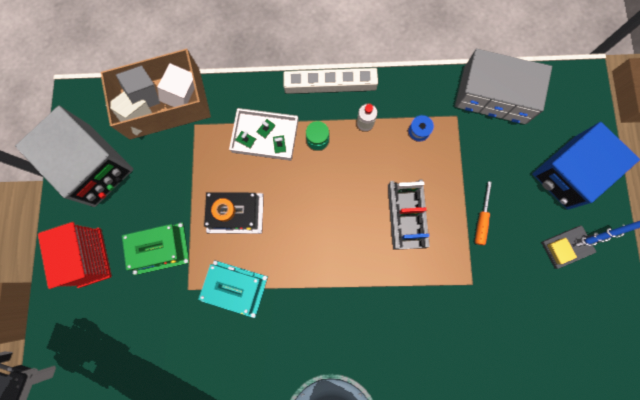

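View pics/side0.png

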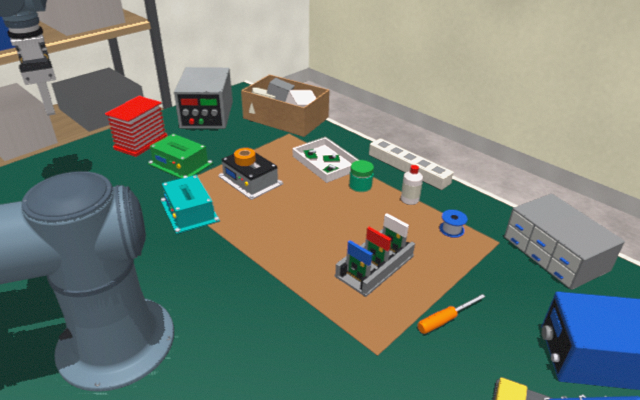

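The top view shows the dock at about (row 212, col 232). The tape sits left of its centre at (209,222), with the slot showing to the right. The red card is in the middle of the rack at (210,412), with white behind it and blue in front. The turquoise and green docks are the look-alikes.

```bash
cat > m.py <<'E'
from h import *
np.set_printoptions(precision=4,suppress=True)
def rect(P,m,name):
    q=P[m][:,:2]
    if len(q)<8: print(name,"few",len(q));return
    (c,sz,a)=cv2.minAreaRect((q*1000).astype(np.float32))
    print(name,len(q),"c",np.array(c)/1000,"size",np.round(sz,1),"ang",round(a,2),"zmed",round(float(np.median(P[m][:,2])),4))
def go():
  for n in("top","side"):
    c=read_camera(n);P=cloud(c);hsv=cv2.cvtColor(c["img"],cv2.COLOR_BGR2HSV);H,S,V=[hsv[...,i].astype(int) for i in range(3)]
    x,y,z=P[...,0],P[...,1],P[...,2]
    print(n)
    dk=(abs(x-.525)<.1)&(abs(y-.245)<.12)
    rect(P,dk&(z>.055)&(z<.067),"docktop")
    rect(P,dk&(z>.003)&(z<.012)&(S<60)&(V>80),"base")
    rect(P,dk&(z>.075)&(z<.095)&(S>120)&(H<25),"tape")
    rect(P,(z>.083)&(z<.105)&(z<.3)&(abs(x-.51)<.12)&(abs(y+.21)<.06)&(S>150)&((H<8)|(H>172)),"red")
    rect(P,(z>.083)&(z<.105)&(abs(x-.45)<.05)&(abs(y+.21)<.06)&(S>120)&(H>100)&(H<130),"blue")
    rect(P,(z>.083)&(z<.105)&(abs(x-.57)<.05)&(abs(y+.21)<.06)&(S<60)&(V>150),"white")
    rect(P,(z>.03)&(z<.046)&(abs(x-.51)<.15)&(abs(y+.21)<.08)&(S<60),"rack")
if __name__=="__main__":go()
E
python3 m.py
```

```text
top
docktop 1270 c [0.53   0.2481] size [131.   88.7] ang 88.03 zmed 0.0591
base 312 c [0.5313 0.2482] size [150.4 109.8] ang 87.57 zmed 0.0057
tape 314 c [0.5264 0.2598] size [54.4 53.7] ang 85.5 zmed 0.084
red 97 c [ 0.5119 -0.2129] size [ 8.  59.3] ang 2.04 zmed 0.0957
blue 86 c [ 0.448  -0.2139] size [ 7.7 57.3] ang 1.71 zmed 0.0959
white 92 c [ 0.5762 -0.2108] size [ 9.2 58.1] ang 2.01 zmed 0.0961
rack 797 c [ 0.5122 -0.2135] size [176.3  85.7] ang 1.72 zmed 0.0375
side
docktop 619 c [0.5296 0.2453] size [139.9  91.9] ang 89.5 zmed 0.0584
base 306 c [0.4978 0.2261] size [ 95.4 180. ] ang 33.31 zmed 0.0057
tape 206 c [0.5268 0.2583] size [59.6 53.7] ang 50.95 zmed 0.0826
red 181 c [ 0.5113 -0.2159] size [10.9 58.6] ang 0.57 zmed 0.0935
blue 195 c [ 0.4482 -0.2182] size [13.  58.4] ang 2.6 zmed 0.0937
white 178 c [ 0.5746 -0.2136] size [60.8 14.5] ang 89.93 zmed 0.0931
rack 727 c [ 0.5101 -0.216 ] size [175.2  87.1] ang 2.14 zmed 0.0381
```

```bash
cat > plan.py <<'E'
import sys
from h import *
# plan.py x y z yawdeg n : constant per-row shift (units) ; yaw = world angle of tool y, mod 180
from scipy.spatial.transform import Rotation as Ro
x,y,z,yaw,n=map(float,sys.argv[1:6]);n=int(n)
s=readout.read_state();q=s["eef_rot"];M=Ro.from_quat([q[1],q[2],q[3],q[0]]).as_matrix()
y0=np.degrees(np.arctan2(M[1,1],M[0,1]))
dy=(yaw-y0+90)%180-90
A=np.zeros((2,2))
for k in range(n):
    a=np.radians(y0+dy*(k+1)/n)
    A+=np.array([[-np.sin(a),np.cos(a)],[np.cos(a),np.sin(a)]])
v=np.linalg.solve(A,np.array([x,y])-s["ee_pos"][:2])/.025
print("t",round(s["t"],2),"pos",np.round(s["ee_pos"],4),"yaw",round(y0,2),"tilt",np.round(M[:2,2],4),"F",np.round(s["force"],1),"w",round(s["grip_width"],4),"g",round(s["grasp_force"],1))
print("per row x%d: tx %.3f ty %.3f tz %.3f turn %.3f ; totals %.3f %.3f %.3f %.3f"%(n,*v,-(z-s["ee_pos"][2])/.025/n,-dy/5/n,*(v*n),-(z-s["ee_pos"][2])/.025,-dy/5))
E
python3 plan.py 0.5265 0.2595 0.14 -2 20
```

```text
t 1.4 pos [0.1901 0.6216 0.2242] yaw 72.99 tilt [-0. -0.] F [-0.8  0.5 -0.5] w 0.0941 g 0.0
per row x20: tx -1.049 ty 0.171 tz 0.168 turn 0.750 ; totals -20.974 3.423 3.370 14.999
```

```bash
python3 -m creep '[{"tx":-1,"ty":0.17,"turn":0.75},{"tx":-1,"ty":0.17,"turn":0.75},{"tx":-1,"ty":0.17,"turn":0.75},{"tx":-1,"ty":0.17,"turn":0.75},{"tx":-1,"ty":0.17,"turn":0.75},{"tx":-1,"ty":0.17,"turn":0.75},{"tx":-1,"ty":0.17,"turn":0.75},{"tx":-1,"ty":0.17,"turn":0.75},{"tx":-1,"ty":0.17,"turn":0.75},{"tx":-1,"ty":0.17,"turn":0.75},{"tx":-1,"ty":0.17,"turn":0.75},{"tx":-1,"ty":0.17,"turn":0.75},{"tx":-1,"ty":0.17,"turn":0.75},{"tx":-1,"ty":0.17,"turn":0.75},{"tx":-1,"ty":0.17,"turn":0.75},{"tx":-1,"ty":0.17,"turn":0.75,"tz":0.5},{"tx":-1,"ty":0.17,"turn":0.75,"tz":0.5},{"tx":-1,"ty":0.17,"turn":0.75,"tz":0.5},{"tx":-1,"ty":0.17,"turn":0.75,"tz":0.5},{"tx":-1,"ty":0.17,"turn":0.75,"tz":0.5}]' 25; python3 plan.py 0.5265 0.2595 0.14 -2 2
```

```text
t 1.4 pos [0.1901 0.6216 0.2242] yaw 72.99 tilt [-0. -0.] F [-0.8  0.5 -0.5] w 0.0941 g 0.0
per row x2: tx -9.371 ty 4.600 tz 1.685 turn 7.499 ; totals -18.742 9.199 3.370 14.999validation failed for argument at $[0]...
```

```bash
python3 -m creep '[{"tx":-1,"ty":0.17,"tz":0,"turn":0.75,"grip":94}]' 25
```

```text
t: 1.52
ee_pos: [0.2149, 0.6185, 0.2243]
eef_rot: [0.0, 0.181, 0.984, 0.0]
force: [0.7, -0.6, 0.3]
grip_width: 0.0942
grasp_force: 0.0
```

```bash
sed -i 's/dy\*(k+1)\/n/dy*k\/n/' plan.py; python3 plan.py 0.5265 0.2595 0.14 -2 19
```

```text
t 1.52 pos [0.2149 0.6185 0.2243] yaw 69.19 tilt [0.     0.0001] F [ 0.7 -0.6  0.3] w 0.0942 g 0.0
per row x19: tx -1.063 ty 0.102 tz 0.178 turn 0.749 ; totals -20.199 1.940 3.374 14.238
```

```bash
python3 -m creep '[{"tx":-1,"ty":0.1,"turn":0.75,"tz":0,"grip":94},{"tx":-1,"ty":0.1,"turn":0.75,"tz":0,"grip":94},{"tx":-1,"ty":0.1,"turn":0.75,"tz":0,"grip":94},{"tx":-1,"ty":0.1,"turn":0.75,"tz":0,"grip":94},{"tx":-1,"ty":0.1,"turn":0.75,"tz":0,"grip":94},{"tx":-1,"ty":0.1,"turn":0.75,"tz":0,"grip":94},{"tx":-1,"ty":0.1,"turn":0.75,"tz":0,"grip":94},{"tx":-1,"ty":0.1,"turn":0.75,"tz":0,"grip":94},{"tx":-1,"ty":0.1,"turn":0.75,"tz":0,"grip":94},{"tx":-1,"ty":0.1,"turn":0.75,"tz":0,"grip":94},{"tx":-1,"ty":0.1,"turn":0.75,"tz":0,"grip":94},{"tx":-1,"ty":0.1,"turn":0.75,"tz":0,"grip":94},{"tx":-1,"ty":0.1,"turn":0.75,"tz":0,"grip":94},{"tx":-1,"ty":0.1,"turn":0.75,"tz":0,"grip":94},{"tx":-1,"ty":0.1,"turn":0.75,"tz":0.5,"grip":94},{"tx":-1,"ty":0.1,"turn":0.75,"tz":0.5,"grip":94},{"tx":-1,"ty":0.1,"turn":0.75,"tz":0.5,"grip":94},{"tx":-1,"ty":0.1,"turn":0.75,"tz":0.5,"grip":94},{"tx":-1,"ty":0.1,"turn":0.75,"tz":0.5,"grip":94}]' 25; python3 plan.py 0.5265 0.2595 0.14 -2 2
```

```text
t: 3.9
ee_pos: [0.5111, 0.2799, 0.1615]
eef_rot: [0.0, 0.721, 0.693, 0.0]
force: [0.2, -0.2, 0.1]
grip_width: 0.094
grasp_force: 0.0
t 3.9 pos [0.5111 0.2799 0.1615] yaw -2.3 tilt [ 0.0006 -0.0002] F [ 0.2 -0.2  0.1] w 0.094 g 0.0
per row x2: tx -0.396 ty 0.324 tz 0.429 turn -0.030 ; totals -0.791 0.648 0.859 -0.060
```

```bash
python3 -m creep '[{"tx":-0.4,"ty":0.32,"turn":0,"tz":0.4,"grip":94},{"tx":-0.39,"ty":0.32,"turn":0,"tz":0.4,"grip":94},{"tx":0,"ty":0,"turn":0,"tz":0.8,"grip":94},{"tx":0,"ty":0,"turn":0,"tz":0.8,"grip":94},{"tx":0,"ty":0,"turn":0,"tz":0.5,"grip":94},{"tx":0,"ty":0,"turn":0,"tz":0.28,"grip":94},{"tx":0,"ty":0,"turn":0,"tz":0,"grip":50},{"tx":0,"ty":0,"turn":0,"tz":0,"grip":40},{"tx":0,"ty":0,"turn":0,"tz":0,"grip":40},{"tx":0,"ty":0,"turn":0,"tz":0,"grip":40},{"tx":0,"ty":0,"turn":0,"tz":0,"grip":40},{"tx":0,"ty":0,"turn":0,"tz":0,"grip":40}]' 20; python3 plan.py 0.5 0.06 0.135 -2 8
```

```text
t: 5.4
ee_pos: [0.5255, 0.2616, 0.0827]
eef_rot: [0.0, 0.719, 0.695, 0.0]
force: [0.0, -0.4, 2.4]
grip_width: 0.0549
grasp_force: 19.8
t 5.4 pos [0.5255 0.2616 0.0827] yaw -2.0 tilt [0.0008 0.0001] F [ 0.  -0.4  2.4] w 0.0549 g 19.8
per row x8: tx -1.012 ty -0.092 tz -0.261 turn -0.000 ; totals -8.094 -0.739 -2.092 -0.001
```

```bash
python3 -m creep '[{"tx":0,"ty":0,"turn":0,"tz":-0.4,"grip":40},{"tx":0,"ty":0,"turn":0,"tz":-0.8,"grip":40},{"tx":0,"ty":0,"turn":0,"tz":-0.8,"grip":40},{"tx":-0.5,"ty":-0.09,"turn":0,"tz":-0.1,"grip":40},{"tx":-1,"ty":-0.09,"turn":0,"tz":0,"grip":40},{"tx":-1,"ty":-0.09,"turn":0,"tz":0,"grip":40},{"tx":-1,"ty":-0.09,"turn":0,"tz":0,"grip":40},{"tx":-1,"ty":-0.09,"turn":0,"tz":0,"grip":40},{"tx":-1,"ty":-0.09,"turn":0,"tz":0,"grip":40},{"tx":-1,"ty":-0.09,"turn":0,"tz":0,"grip":40},{"tx":-1,"ty":-0.09,"turn":0,"tz":0,"grip":40},{"tx":-0.5,"ty":0,"turn":0,"tz":0,"grip":40}]'; python3 plan.py 0.5 0.06 0.024 -2 5
python3 - <<'E'
from h import *
c=read_camera("wrist");cv2.imwrite("pics/w1.png",c["img"]);c=read_camera("side");cv2.imwrite("pics/s1.png",cv2.resize(c["img"][80:280,150:470],None,fx=2,fy=2))
E
cat m.py >/dev/null; python3 m.py
```

```text
t: 6.9
ee_pos: [0.4996, 0.0609, 0.1346]
eef_rot: [-0.0, 0.72, 0.694, -0.0]
force: [0.7, -0.0, -0.3]
grip_width: 0.0549
grasp_force: 19.8
t 6.9 pos [0.4996 0.0609 0.1346] yaw -2.09 tilt [-0.0004 -0.    ] F [ 0.7 -0.  -0.3] w 0.0549 g 19.8
per row x5: tx -0.007 ty 0.004 tz 0.885 turn -0.004 ; totals -0.036 0.018 4.424 -0.019
top
docktop 1192 c [0.5307 0.2576] size [111.   87.6] ang 88.41 zmed 0.0592
base 110 c [0.4875 0.2314] size [ 24.  183.1] ang 5.56 zmed 0.0057
tape few 0
red 97 c [ 0.5119 -0.2131] size [ 8.3 59.8] ang 1.45 zmed 0.096
blue 89 c [ 0.448  -0.2134] size [ 7.9 55.9] ang 1.5 zmed 0.0964
white 95 c [ 0.5756 -0.2108] size [ 8.5 58.8] ang 1.71 zmed 0.0959
rack 793 c [ 0.5118 -0.2134] size [174.8  85.6] ang 1.57 zmed 0.0377
side
docktop 792 c [0.5305 0.2471] size [136.6  93.6] ang 88.08 zmed 0.0583
base 296 c [0.4966 0.2289] size [ 87.2 175.2] ang 29.97 zmed 0.0054
tape few 0
red 184 c [ 0.5116 -0.2155] size [13.1 60.7] ang 0.03 zmed 0.0936
blue 193 c [ 0.4482 -0.218 ] size [11.4 59.5] ang 1.16 zmed 0.0938
white 177 c [ 0.5755 -0.2133] size [12.  60.9] ang 0.64 zmed 0.093
rack 731 c [ 0.511  -0.2157] size [178.7  86.5] ang 1.25 zmed 0.0379
```

View pics/s1.png

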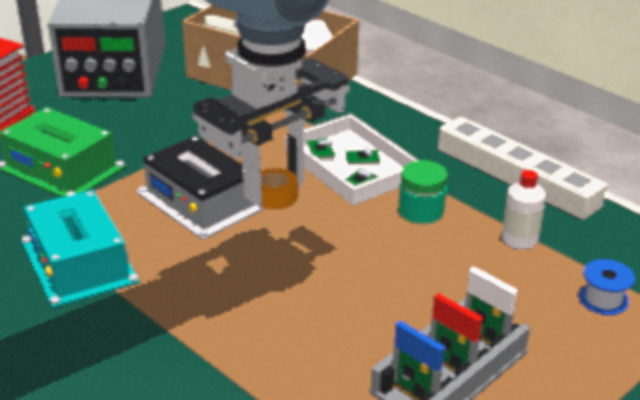

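View pics/w1.png

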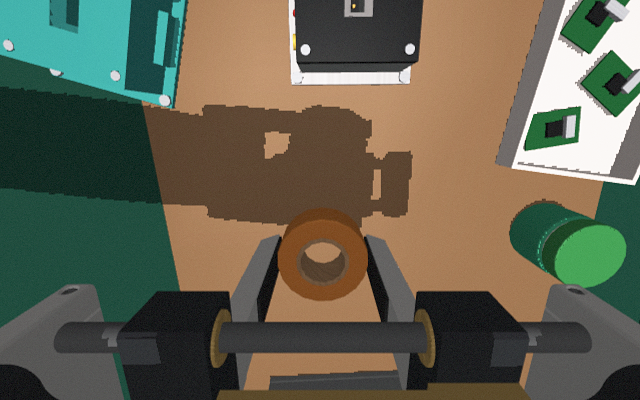

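The side view shows the roll held level between the fingers, clear of the dock, and the slot is now open. The wrist view shows the roll at (250,322) and free bench below it. I'll lower it next.

```bash
python3 -m creep '[{"tx":0,"ty":0,"turn":0,"tz":0.7,"grip":40},{"tx":0,"ty":0,"turn":0,"tz":0.9,"grip":40},{"tx":0,"ty":0,"turn":0,"tz":0.9,"grip":40},{"tx":0,"ty":0,"turn":0,"tz":0.9,"grip":40},{"tx":0,"ty":0,"turn":0,"tz":0.6,"grip":40},{"tx":0,"ty":0,"turn":0,"tz":0.3,"grip":40},{"tx":0,"ty":0,"turn":0,"tz":0.16,"grip":40},{"tx":0,"ty":0,"turn":0,"tz":0,"grip":40},{"tx":0,"ty":0,"turn":0,"tz":0,"grip":40}]'
```

```text
t: 8.22
ee_pos: [0.5008, 0.0622, 0.0239]
eef_rot: [0.001, 0.719, 0.695, 0.0]
force: [0.3, 0.2, -0.5]
grip_width: 0.0544
grasp_force: 19.8
```

```bash
python3 -m creep '[{"tx":0,"ty":0,"turn":0,"tz":0.04,"grip":40},{"tx":0,"ty":0,"turn":0,"tz":0,"grip":60},{"tx":0,"ty":0,"turn":0,"tz":0,"grip":70},{"tx":0,"ty":0,"turn":0,"tz":0,"grip":90},{"tx":0,"ty":0,"turn":0,"tz":0,"grip":90},{"tx":0,"ty":0,"turn":0,"tz":0,"grip":90},{"tx":0,"ty":0,"turn":0,"tz":-0.5,"grip":90},{"tx":0,"ty":0,"turn":0,"tz":-1,"grip":90},{"tx":0,"ty":0,"turn":0,"tz":-1,"grip":90},{"tx":0,"ty":0,"turn":0,"tz":-1,"grip":90},{"tx":0,"ty":0,"turn":0,"tz":-1,"grip":90}]'
python3 plan.py 0.5117 -0.2140 0.16 1.8 12
python3 - <<'E'
from h import *
c=read_camera("top");P=cloud(c);x,y,z=P[...,0],P[...,1],P[...,2]
q=models.mark_of("top","tape_roll");print(q)
for c in [c,read_camera("side")]:
    P=cloud(c);x,y,z=P[...,0],P[...,1],P[...,2]
    m=(abs(x-.5)<.05)&(abs(y-.06)<.05)&(z>.01)&(z<.06);print(m.sum(),P[m].mean(0) if m.any() else 0, np.percentile(z[m],[50,95]) if m.any() else 0)
E
```

```text
t: 9.6
ee_pos: [0.5004, 0.0623, 0.1366]
eef_rot: [0.0, 0.719, 0.695, 0.0]
force: [0.4, -0.5, 0.5]
grip_width: 0.0899
grasp_force: 0.0
t 9.6 pos [0.5004 0.0623 0.1366] yaw -2.01 tilt [ 0.0012 -0.0001] F [ 0.4 -0.5  0.5] w 0.0899 g 0.0
per row x12: tx -0.921 ty 0.042 tz -0.078 turn -0.063 ; totals -11.051 0.503 -0.937 -0.761
[]
0 0 0
308 [0.49667437 0.05689477 0.02067075] [0.02206345 0.02578122]
```

```bash
python3 -m creep '[{"tx":-0.5,"ty":0.04,"turn":-0.063,"tz":-0.3,"grip":32},{"tx":-1,"ty":0.04,"turn":-0.063,"tz":-0.3,"grip":32},{"tx":-1,"ty":0.04,"turn":-0.063,"tz":-0.34,"grip":32},{"tx":-1,"ty":0.04,"turn":-0.063,"tz":0,"grip":32},{"tx":-1,"ty":0.04,"turn":-0.063,"tz":0,"grip":32},{"tx":-1,"ty":0.04,"turn":-0.063,"tz":0,"grip":32},{"tx":-1,"ty":0.04,"turn":-0.063,"tz":0,"grip":32},{"tx":-1,"ty":0.04,"turn":-0.063,"tz":0,"grip":32},{"tx":-1,"ty":0.04,"turn":-0.063,"tz":0,"grip":32},{"tx":-1,"ty":0.04,"turn":-0.063,"tz":0,"grip":32},{"tx":-1,"ty":0.04,"turn":-0.063,"tz":0,"grip":32},{"tx":-0.55,"ty":0.04,"turn":-0.063,"tz":0,"grip":32},{"tx":0,"ty":0,"turn":0,"tz":0,"grip":32}]'
python3 plan.py 0.5117 -0.2140 0.088 1.8 1
python3 - <<'E'
from h import *
np.set_printoptions(precision=4,suppress=True)
c=read_camera("wrist");cv2.imwrite("pics/w2.png",c["img"]);P=cloud(c);hsv=cv2.cvtColor(c["img"],cv2.COLOR_BGR2HSV).astype(int);H,S,V=hsv[...,0],hsv[...,1],hsv[...,2]
m=(S>150)&((H<8)|(H>172))&(P[...,2]>.09)&(P[...,2]<.11)&(abs(P[...,1]+.21)<.06)
print(m.sum(),cv2.minAreaRect((P[m][:,:2]*1000).astype(np.float32)),P[m].mean(0))
E
```

```text
t: 11.38
ee_pos: [0.5105, -0.2146, 0.1578]
eef_rot: [-0.001, 0.697, 0.717, -0.0]
force: [-0.2, 0.4, 0.4]
grip_width: 0.0319
grasp_force: 0.0
t 11.38 pos [ 0.5105 -0.2146  0.1578] yaw 1.7 tilt [-0.0009  0.0007] F [-0.2  0.4  0.4] w 0.0319 g 0.0
per row x1: tx 0.023 ty 0.047 tz 2.790 turn -0.021 ; totals 0.023 0.047 2.790 -0.021
681 ((513.3433227539062, -212.9626922607422), (7.377161502838135, 58.9605712890625), 1.6729482412338257) [ 0.5131 -0.2108  0.0979]
```

View pics/w2.png

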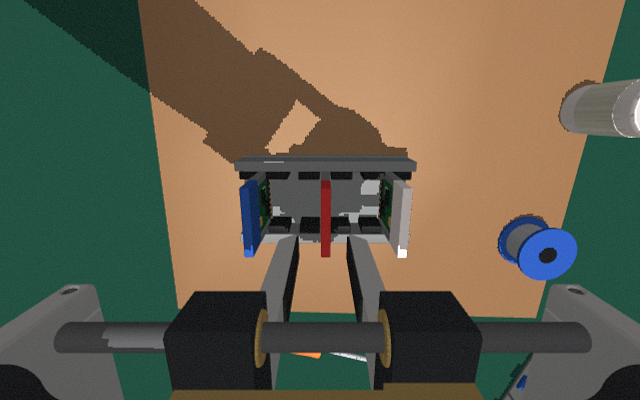

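The red card lies between the fingers, its cap running from (180,325) to (255,325). The blue and white cards are well clear of them. I'll descend and grip.

```bash
python3 -m creep '[{"tx":0.04,"ty":0.07,"turn":0,"tz":0.5,"grip":32},{"tx":0,"ty":0,"turn":0,"tz":0.9,"grip":32},{"tx":0,"ty":0,"turn":0,"tz":0.8,"grip":32},{"tx":0,"ty":0,"turn":0,"tz":0.4,"grip":32},{"tx":0,"ty":0,"turn":0,"tz":0.18,"grip":32},{"tx":0,"ty":0,"turn":0,"tz":0,"grip":20},{"tx":0,"ty":0,"turn":0,"tz":0,"grip":10},{"tx":0,"ty":0,"turn":0,"tz":0,"grip":2},{"tx":0,"ty":0,"turn":0,"tz":0,"grip":2},{"tx":0,"ty":0,"turn":0,"tz":0,"grip":2}]' 40; python3 plan.py 0.5122 -0.2135 0.17 1.7 1
```

```text
t: 12.68
ee_pos: [0.5131, -0.2132, 0.0895]
eef_rot: [0.001, 0.696, 0.718, 0.0]
force: [-0.2, 0.8, 3.7]
grip_width: 0.0079
grasp_force: 40.0
t 12.68 pos [ 0.5131 -0.2132  0.0895] yaw 1.77 tilt [ 0.0011 -0.0007] F [-0.2  0.8  3.7] w 0.0079 g 40.0
per row x1: tx -0.010 ty -0.037 tz -3.221 turn 0.014 ; totals -0.010 -0.037 -3.221 0.014
```

```bash
python3 -m creep '[{"tx":0,"ty":0,"turn":0,"tz":-0.3,"grip":2},{"tx":0,"ty":0,"turn":0,"tz":-0.6,"grip":2},{"tx":0,"ty":0,"turn":0,"tz":-0.8,"grip":2},{"tx":0,"ty":0,"turn":0,"tz":-0.8,"grip":2},{"tx":0,"ty":0,"turn":0,"tz":-0.6,"grip":2},{"tx":0,"ty":0,"turn":0,"tz":-0.2,"grip":2},{"tx":0,"ty":0,"turn":0,"tz":0,"grip":2}]'; python3 plan.py 0.5307 0.2 0.17 -2 18
python3 - <<'E'
from h import *
np.set_printoptions(precision=4,suppress=True)
c=read_camera("side");cv2.imwrite("pics/s2.png",cv2.resize(c["img"][80:280,150:470],None,fx=2,fy=2))
for n in("top","side"):
    if n=="top":c=read_camera("top")
    else: c=read_camera("side")
    P=cloud(c);x,y,z=P[...,0],P[...,1],P[...,2];V=c["img"].max(2)
    dk=(abs(x-.53)<.06)&(abs(y-.247)<.08)
    for nm,m in(("top",dk&(z>.055)&(z<.067)),("base",dk&(z>.002)&(z<.013)),("slot bright",(abs(x-.53)<.025)&(abs(y-.247)<.05)&(z<.066)&(V>90)),("slot deep",(abs(x-.53)<.025)&(abs(y-.247)<.05)&(z<.05))):
        if m.sum()>5:print(n,nm,m.sum(),cv2.minAreaRect((P[m][:,:2]*1000).astype(np.float32)),P[m].mean(0))
E
```

```text
t: 13.55
ee_pos: [0.5126, -0.2129, 0.1713]
eef_rot: [0.0, 0.696, 0.718, -0.0]
force: [-0.7, 0.4, -1.3]
grip_width: 0.008
grasp_force: 40.0
t 13.55 pos [ 0.5126 -0.2129  0.1713] yaw 1.77 tilt [ 0. -0.] F [-0.7  0.4 -1.3] w 0.008 g 40.0
per row x18: tx 0.918 ty 0.040 tz 0.003 turn 0.042 ; totals 16.518 0.722 0.052 0.755
top top 1544 ((529.7385864257812, 247.84805297851562), (130.52920532226562, 89.01314544677734), 88.3812255859375) [0.5298 0.2476 0.059 ]
top base 412 ((530.2891235351562, 245.48931884765625), (118.39934539794922, 154.67831420898438), 0.526404619216919) [0.5053 0.2166 0.0056]
top slot bright 212 ((531.4349975585938, 250.22500610351562), (72.89871978759766, 21.920984268188477), 88.66349792480469) [0.5331 0.2519 0.0512]
top slot deep 87 ((530.8622436523438, 250.42117309570312), (58.33740997314453, 11.33680248260498), 88.8388900756836) [0.5346 0.2549 0.0301]
side top 815 ((530.9776611328125, 246.43348693847656), (135.36660766601562, 93.44677734375), 88.6434326171875) [0.5293 0.2436 0.0583]
side base 377 ((528.2969970703125, 245.7619171142578), (113.75804901123047, 155.4023895263672), 0.8596587181091309) [0.505  0.2163 0.0062]
side slot bright 120 ((532.845458984375, 248.88397216796875), (80.46881866455078, 26.105314254760742), 83.3641357421875) [0.5381 0.2543 0.0539]
side slot deep 29 ((537.2420654296875, 253.22357177734375), (8.20283031463623, 57.60749435424805), 3.00030517578125) [0.5368 0.255  0.0463]
```

View pics/s2.png

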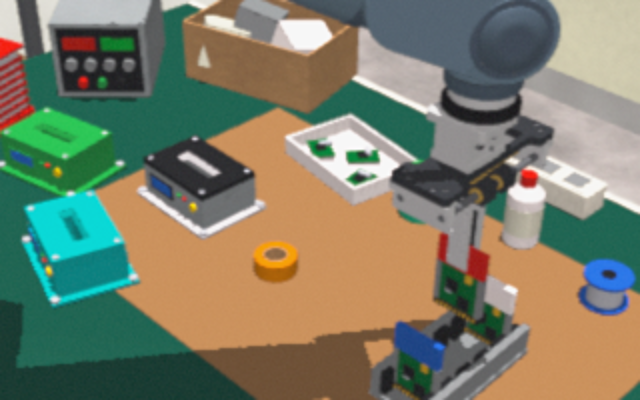

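The side view shows the tape flat on the bench at (260,275) and the card hanging upright from the gripper. The dock slot is open at (163,200). I'll stop short of the dock and measure the slot with the wrist camera.

```bash
python3 -m creep '[{"tx":0.4,"ty":0.04,"turn":0.05,"tz":0,"grip":2},{"tx":0.8,"ty":0.04,"turn":0.05,"tz":0,"grip":2},{"tx":0.95,"ty":0.04,"turn":0.05,"tz":0,"grip":2},{"tx":0.95,"ty":0.04,"turn":0.05,"tz":0,"grip":2},{"tx":0.95,"ty":0.04,"turn":0.05,"tz":0,"grip":2},{"tx":0.95,"ty":0.04,"turn":0.05,"tz":0,"grip":2},{"tx":0.95,"ty":0.04,"turn":0.05,"tz":0,"grip":2},{"tx":0.95,"ty":0.04,"turn":0.05,"tz":0,"grip":2},{"tx":0.95,"ty":0.04,"turn":0.05,"tz":0,"grip":2},{"tx":0.95,"ty":0.04,"turn":0.05,"tz":0,"grip":2},{"tx":0.95,"ty":0.04,"turn":0.05,"tz":0,"grip":2},{"tx":0.95,"ty":0.04,"turn":0.05,"tz":0,"grip":2},{"tx":0.95,"ty":0.04,"turn":0.05,"tz":0,"grip":2},{"tx":0.95,"ty":0.04,"turn":0,"tz":0,"grip":2},{"tx":0.6,"ty":0.04,"turn":0,"tz":0,"grip":2},{"tx":0.2,"ty":0.04,"turn":0,"tz":0,"grip":2},{"tx":0,"ty":0,"turn":0,"tz":0,"grip":2}]'
python3 - <<'E'
from h import *
np.set_printoptions(precision=4,suppress=True)
c=read_camera("wrist");cv2.imwrite("pics/w3.png",c["img"]);P=cloud(c);V=c["img"].max(2)
x,y,z=P[...,0],P[...,1],P[...,2]
dk=(abs(x-.53)<.06)&(abs(y-.247)<.08)
for nm,m in(("top",dk&(z>.057)&(z<.066)),("slot",(abs(x-.53)<.025)&(abs(y-.247)<.045)&(z<.057)),("slot deep",(abs(x-.53)<.025)&(abs(y-.247)<.045)&(z<.05))):
    if m.sum()>5:print(nm,m.sum(),cv2.minAreaRect((P[m][:,:2]*1000).astype(np.float32)),P[m].mean(0))
m=(abs(x-.53)<.025)&(abs(y-.247)<.045)&(V>90)
# rays of bright lead-in outline intersected with z=.06
r_,c_=np.nonzero(m);Q=np.array([world(c,a,b,z=.06)[:2]*1000 for a,b in zip(r_,c_)],np.float32)
print("bright",cv2.minAreaRect(Q) if len(Q) else 0)
print([(d["confidence"],world(c,*d["point"],z=.06)) for d in models.mark_of("wrist","dock_slot")])
E
python3 plan.py 0.5315 0.248 0.17 -1.7 4
```

```text
t: 15.82
ee_pos: [0.5287, 0.1221, 0.1712]
eef_rot: [0.0, 0.716, 0.698, -0.0]
force: [0.2, -0.4, -0.9]
grip_width: 0.008
grasp_force: 40.0
top 13441 ((531.6693725585938, 239.99734497070312), (114.20758056640625, 90.36665344238281), 88.4461898803711) [0.5317 0.2427 0.0601]
slot 1590 ((531.7637329101562, 248.32928466796875), (69.4144515991211, 17.737653732299805), 89.04277801513672) [0.532  0.2521 0.0377]
slot deep 834 ((531.9398193359375, 248.57359313964844), (61.150447845458984, 10.047432899475098), 88.27635192871094) [0.532  0.2526 0.0225]
bright ((512.990234375, 87.57444763183594), (418.767578125, 699.302978515625), 88.52262115478516)
[(0.69, array([0.3286, 0.2453, 0.06  ])), (0.65, array([0.5301, 0.249 , 0.06  ]))]
t 15.93 pos [0.5288 0.1216 0.1712] yaw -1.51 tilt [-0.0002 -0.0002] F [-0.3  0.1 -0.3] w 0.008 g 40.0
per row x4: tx 1.265 ty -0.008 tz 0.012 turn 0.009 ; totals 5.059 -0.031 0.048 0.038
```

View pics/w3.png

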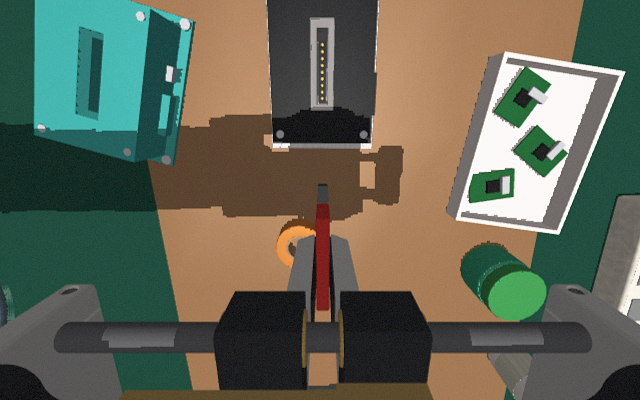

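The slot shows clearly, spanning rows 18-110 at col 322 with the gold pins in it. Its centre is near (0.5318, 0.2484). Next I'll check where the card sits relative to the TCP.

Run:
```python
from h import *
np.set_printoptions(precision=4,suppress=True)
c=read_camera("wrist");P=cloud(c);p=readout.read_state()["ee_pos"]
x,y,z=[P[...,i]-p[i] for i in range(3)]
m=(abs(x)<.012)&(abs(y)<.05)&(c["range_z"]>0)&(z>-.1)&(z<.012)
hsv=cv2.cvtColor(c["img"],cv2.COLOR_BGR2HSV).astype(int)
red=m&(hsv[...,1]>120)&((hsv[...,0]<8)|(hsv[...,0]>172))
t=red&(z>.003)
print(t.sum(),"y",np.percentile(y[t],[0,2,98,100]),"x",np.percentile(x[t],[1,50,99]),"z",np.median(z[t]))
print("front face y by z",[(round(a,3),np.round(np.median(y[m&(abs(z-a)<.004)&(y>.02)]),4),np.round(np.median(x[m&(abs(z-a)<.004)&(y>.02)]),4)) for a in(-.075,-.06,-.04,-.02,0)])
if t.sum()>5:print(cv2.minAreaRect((np.stack([x[t],y[t]],-1)*1000).astype(np.float32)))
```

```text
1297 y [-0.0302 -0.0281  0.0295  0.0301] x [-0.0041  0.0003  0.0046] z 0.008503373920525054
front face y by z [(-0.075, np.float64(0.0295), np.float64(0.0012)), (-0.06, np.float64(0.0295), np.float64(0.0016)), (-0.04, np.float64(0.0295), np.float64(0.0012)), (-0.02, np.float64(0.0295), np.float64(0.0008)), (0, np.float64(0.0296), np.float64(0.0008))]
((0.06659150123596191, -0.08092689514160156), (60.25339126586914, 8.250557899475098), 88.82476806640625)
```

```bash
python3 -m creep '[{"tx":0.5,"ty":-0.03,"turn":0,"tz":0,"grip":2},{"tx":0.9,"ty":0,"turn":0.02,"tz":0,"grip":2},{"tx":0.95,"ty":0,"turn":0,"tz":0,"grip":2},{"tx":0.95,"ty":0,"turn":0,"tz":0,"grip":2},{"tx":0.9,"ty":0,"turn":0,"tz":0,"grip":2},{"tx":0.6,"ty":0,"turn":0,"tz":0.1,"grip":2},{"tx":0.27,"ty":0,"turn":0,"tz":0.3,"grip":2},{"tx":0,"ty":0,"turn":0,"tz":0,"grip":2},{"tx":0,"ty":0,"turn":0,"tz":0,"grip":2}]' 50; python3 plan.py 0.5316 0.2484 0.1415 -1.6 1
```

```text
t: 17.1
ee_pos: [0.5315, 0.2482, 0.1611]
eef_rot: [-0.0, 0.717, 0.697, -0.0]
force: [-0.6, 0.1, -1.5]
grip_width: 0.0077
grasp_force: 50.0
t 17.1 pos [0.5315 0.2482 0.1611] yaw -1.61 tilt [-0.0004 -0.0002] F [-0.6  0.1 -1.5] w 0.0077 g 50.0
per row x1: tx 0.007 ty 0.005 tz 0.782 turn -0.002 ; totals 0.007 0.005 0.782 -0.002
```

```bash
python3 -m creep '[{"tx":0,"ty":0,"turn":0,"tz":0.3,"grip":2},{"tx":0,"ty":0,"turn":0,"tz":0.4,"grip":2},{"tx":0,"ty":0,"turn":0,"tz":0.2,"grip":2},{"tx":0,"ty":0,"turn":0,"tz":0.2,"grip":2},{"tx":0,"ty":0,"turn":0,"tz":0.15,"grip":2},{"tx":0,"ty":0,"turn":0,"tz":0.15,"grip":2},{"tx":0,"ty":0,"turn":0,"tz":0,"grip":2}]'; python3 plan.py 0.5316 0.2484 0.1055 -1.6 1
```

```text
t: 17.98
ee_pos: [0.5313, 0.2487, 0.126]
eef_rot: [-0.0, 0.717, 0.697, -0.0]
force: [-0.8, -0.4, -0.9]
grip_width: 0.0076
grasp_force: 50.0
t 17.98 pos [0.5313 0.2487 0.126 ] yaw -1.57 tilt [-0.0005 -0.0001] F [-0.8 -0.4 -0.9] w 0.0076 g 50.0
per row x1: tx -0.013 ty 0.012 tz 0.818 turn 0.006 ; totals -0.013 0.012 0.818 0.006
```

The card is in the slot with no side force. Now pressing.

```bash
python3 -m creep '[{"tx":0,"ty":0,"turn":0,"tz":0.25,"grip":2},{"tx":0,"ty":0,"turn":0,"tz":0.25,"grip":2},{"tx":0,"ty":0,"turn":0,"tz":0.2,"grip":2},{"tx":0,"ty":0,"turn":0,"tz":0.1,"grip":2},{"tx":0,"ty":0,"turn":0,"tz":0.1,"grip":2},{"tx":0,"ty":0,"turn":0,"tz":0.1,"grip":2},{"tx":0,"ty":0,"turn":0,"tz":0.07,"grip":2},{"tx":0,"ty":0,"turn":0,"tz":0,"grip":2},{"tx":0,"ty":0,"turn":0,"tz":0,"grip":2}]'; python3 plan.py 0.5316 0.2484 0.099 -1.6 1
```

```text
t: 19.1
ee_pos: [0.5316, 0.2488, 0.1003]
eef_rot: [0.0, 0.717, 0.697, -0.0]
force: [-2.3, -1.4, 6.2]
grip_width: 0.0077
grasp_force: 50.0
t 19.1 pos [0.5316 0.2488 0.1003] yaw -1.57 tilt [-0.0001 -0.0001] F [-2.3 -1.4  6.2] w 0.0077 g 50.0
per row x1: tx -0.016 ty 0.001 tz 0.053 turn 0.007 ; totals -0.016 0.001 0.053 0.007
```

```bash
python3 -m creep '[{"tx":0,"ty":0,"turn":0,"tz":0.05,"grip":2},{"tx":0,"ty":0,"turn":0,"tz":0,"grip":2},{"tx":0,"ty":0,"turn":0,"tz":0,"grip":2},{"tx":0,"ty":0,"turn":0,"tz":0,"grip":2}]'
python3 - <<'E'
from h import *
np.set_printoptions(precision=4,suppress=True)
c=read_camera("wrist");cv2.imwrite("pics/w4.png",c["img"]);P=cloud(c);s=readout.read_state();p=s["ee_pos"]
x,y,z=[P[...,i]-p[i] for i in range(3)]
hsv=cv2.cvtColor(c["img"],cv2.COLOR_BGR2HSV).astype(int)
t=(abs(x)<.012)&(abs(y)<.05)&(z>.003)&(z<.02)&(hsv[...,1]>120)&((hsv[...,0]<8)|(hsv[...,0]>172))
print(t.sum(),cv2.minAreaRect((np.stack([x[t],y[t]],-1)*1000).astype(np.float32)),"z",np.median(z[t]),"foot",p[2]+np.median(z[t])-.09,s["force"],p)
c=read_camera("side");P=cloud(c);x,y,z=P[...,0],P[...,1],P[...,2];m=(abs(x-.5)<.05)&(abs(y-.06)<.05)&(z>.01)&(z<.06);print("tape",P[m].mean(0),np.percentile(z[m],95))
cv2.imwrite("pics/s4.png",cv2.resize(c["img"][80:280,150:470],None,fx=2,fy=2))
E
```

```text
t: 19.6
ee_pos: [0.5317, 0.2488, 0.0993]
eef_rot: [0.0, 0.717, 0.697, -0.0]
force: [-3.2, -1.5, 7.4]
grip_width: 0.0077
grasp_force: 50.0
1319 ((0.1115577220916748, 0.1437091827392578), (59.946346282958984, 8.206338882446289), 88.78751373291016) z 0.008542571461154752 foot 0.0178409293380212 [-4.7864 -1.5625  7.6782] [0.5317 0.2488 0.0993]
tape [0.4965 0.0567 0.0206] 0.025656455710936662
```

View pics/s4.png

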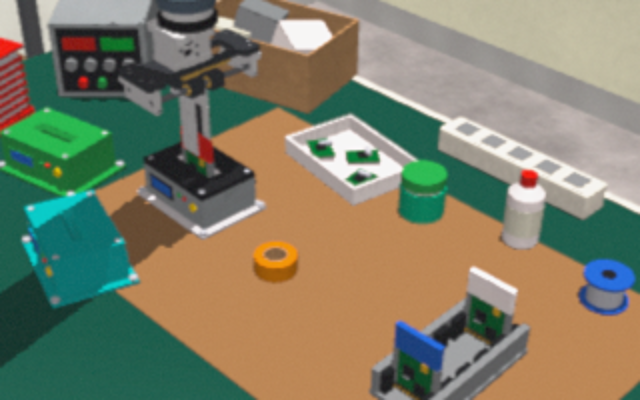

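The card stands in the dock with no slip in the grip. Its foot is at about 17.8 mm, so the pins are about 6 mm down, and the tape is flat on the bench. I'll hand the job in.

```bash
python3 -c "
from h import *
print(r.close_job()); s=readout.read_state(); print(s['t'],s['ee_pos'],s['force'],s['grasp_force'])"
```

```text
the job is handed in; nothing more can be done
None
the job is handed in; nothing more can be done
```

I handed the job in at about 20 s: the tape roll is flat on the bench, and the red card is gripped upright in the dock with the pins about 6 of 8 mm down; the interface gave no verdict.

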